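# Pass the turn at the game table

### The job

The yellow player's turn is over: with the fingertips, gently press down the button of the yellow buzzer and let it come up, then gently press the button of the buzzer that the purple pawn stands beside, whose player is next. Press no other button, do not lift or shove the buzzers, leave the pawn, coins and log token where they are, and finish with the hand clear of everything.

Things in the scene. Friction and masses are not known exactly. Their poses are not given: they have to be found in the camera images.
- yellow_buzzer: Loose round player buzzer: black housing 68 mm across and 30 mm high with a yellow band, about 0.25 kg, standing on the table; a yellow round push button, 40 mm across, stands up in its middle, its flat top 42 mm above the table when not pressed. Origin: centre of the underside, on the table; z up.
- yellow_button (a joint): Travel of the yellow buzzer's push button in m: 0 up, grows as it is pressed straight down, 0.008 at its stop. A spring brings it back (about 6 N at the stop, force in proportion to travel); 0.003 or more counts as pressed.
- white_buzzer: Loose round player buzzer: black housing 68 mm across and 30 mm high with a white band, about 0.25 kg, standing on the table; a white round push button, 40 mm across, stands up in its middle, its flat top 42 mm above the table when not pressed. Origin: centre of the underside, on the table; z up.
- white_button (a joint): Travel of the white buzzer's push button in m: 0 up, grows as it is pressed straight down, 0.008 at its stop. A spring brings it back (about 6 N at the stop, force in proportion to travel); 0.003 or more counts as pressed.
- red_buzzer: Loose round player buzzer: black housing 68 mm across and 30 mm high with a red band, about 0.25 kg, standing on the table; a red round push button, 40 mm across, stands up in its middle, its flat top 42 mm above the table when not pressed. Origin: centre of the underside, on the table; z up.
- red_button (a joint): Travel of the red buzzer's push button in m: 0 up, grows as it is pressed straight down, 0.008 at its stop. A spring brings it back (about 6 N at the stop, force in proportion to travel); 0.003 or more counts as pressed.
- blue_buzzer: Loose round player buzzer: black housing 68 mm across and 30 mm high with a blue band, about 0.25 kg, standing on the table; a blue round push button, 40 mm across, stands up in its middle, its flat top 42 mm above the table when not pressed. Origin: centre of the underside, on the table; z up.
- blue_button (a joint): Travel of the blue buzzer's push button in m: 0 up, grows as it is pressed straight down, 0.008 at its stop. A spring brings it back (about 6 N at the stop, force in proportion to travel); 0.003 or more counts as pressed.
- pawn: Purple plastic game pawn, loose, standing upright: foot 28 mm across, round head, 47 mm tall. It stands about 65 to 77 mm (centre to centre) from one of the white, red and blue buzzers, at that buzzer's +y side, and over 110 mm from all others. Origin: centre of its underside.
- coins: Short stack of bronze game coins in one piece, 29 mm across, 20 mm high, loose, beside another buzzer. Origin: centre of its underside.
- log: Brown wooden log token with pale sawn ends, standing on end, 27 mm across, 26 mm high, loose, beside another buzzer. Origin: centre of its underside.
There are look-alikes about, which are no part of the job. Leave any green or turquoise look-alike of the red_buzzer alone.

How it is judged (in metres and radians):
On the way, in this order (a step that is already met when the one before it is completed fails the run):
1. the yellow button is pressed down (3 mm or more) by the fingers (value of joint yellow_button above 0.003 m and contact force between the fingers and yellow_buzzer above 0.5 N), for 0.1 s.
2. the yellow button is up again and the button of the buzzer beside the pawn is pressed down (3 mm or more) by the fingers (value of joint yellow_button below 0.0015 m and ((value of joint white_button above 0.003 m and contact force between the fingers and white_buzzer above 0.5 N and horizontal distance between pawn and white_buzzer below 0.095 m) or (value of joint red_button above 0.003 m and contact force between the fingers and red_buzzer above 0.5 N and horizontal distance between pawn and red_buzzer below 0.095 m) or (value of joint blue_button above 0.003 m and contact force between the fingers and blue_buzzer above 0.5 N and horizontal distance between pawn and blue_buzzer below 0.095 m))), for 0.1 s.
At the end, for the whole second after the job is handed in: All four buttons are up again (under 1.5 mm), and the four buzzers, pawn, coin stack and log token stand upright and at rest within 15 mm (pawn, coins, log: 10 mm) of where they began (value of joint each of yellow_button, white_button, red_button, blue_button below 0.0015 m and distance of each of yellow_buzzer, white_buzzer, red_buzzer, blue_buzzer from where it was at the start of the episode below 0.015 m and angle between each of yellow_buzzer, white_buzzer, red_buzzer, blue_buzzer, pawn, coins, log's own z axis and vertical below 0.15 rad and linear speed of each of yellow_buzzer, white_buzzer, red_buzzer, blue_buzzer, pawn, coins, log below 0.02 m/s and distance of each of pawn, coins, log from where it was at the start of the episode below 0.01 m); the robot touches nothing.
It fails at once if a button other than yellow is pressed although the pawn does not stand beside its buzzer ((value of joint white_button above 0.002 m and horizontal distance between pawn and white_buzzer above 0.095 m) or (value of joint red_button above 0.002 m and horizontal distance between pawn and red_buzzer above 0.095 m) or (value of joint blue_button above 0.002 m and horizontal distance between pawn and blue_buzzer above 0.095 m)).
It fails at once if a buzzer is lifted, carried or shoved (15 mm) (height (world z) of any of yellow_buzzer, white_buzzer, red_buzzer, blue_buzzer above 0.006 m or distance of any of yellow_buzzer, white_buzzer, red_buzzer, blue_buzzer from where it was at the start of the episode above 0.015 m).
It fails at once if a buzzer is pushed harder than 25 N (contact force between the fingers and yellow_buzzer above 25 N or contact force between the fingers and white_buzzer above 25 N or contact force between the fingers and red_buzzer above 25 N or contact force between the fingers and blue_buzzer above 25 N).
It fails at once if the pawn, coins or log token is moved more than 10 mm or knocked over (distance of any of pawn, coins, log from where it was at the start of the episode above 0.01 m or angle between any of pawn, coins, log's own z axis and vertical above 0.3 rad).
It also fails if it takes over 38 s, if anything falls off the work surface, if the arm or the gripper's body presses on something with over 40 N, if the wrist force passes 120 N, or if a joint passes its speed limit or range.

### The arm

A 6-joint arm with a two-finger parallel gripper is mounted at the origin on the work surface. World frame = base frame: x ahead of the robot, y to its left, z up, the work surface at z = 0. Lengths are in mm, angles in rad, forces in N, time in s.
With the tool pointing down it reaches from about 350 to 1000 mm from the base axis. Payload 7.1 kg.
Tool frame: the origin (TCP) lies at the very end of the fingers, on their centre line; the grasp point (between the pads) lies 19 mm behind it (env.tcp_to_grasp is the distance from the TCP to the grasp point, in mm); z points along the fingers, y is the line along which they close (so a half turn about z gives the same grasp; the last joint's range is limited). The gripper opens to 85 mm and grips with 20 to 120 N. Pads are 22 mm wide; open, the fingers measure 114 mm over their backs; the gripper's body (76 mm by 85 mm) begins 54 mm behind the grasp point. The pads swing forward as they close: fully open they stand 13 mm farther back than shut.
Start: joints at [1.309, 0.423, 1.63, -0, 1.089, -0.019], TCP at [150.232, 606.659, 231.319] pointing down, gripper open.
Joint ranges: [-3, 3], [-0.9, 2.11], [0.09, 2.58], [-1.31, 4.45], [0.11, 2.69], [-2.54, 2.54]. Speed limits (rad/s): [2.39, 2.39, 3.01, 3.14, 3.14, 3.14].

### API

Orientations are given as a unit quaternion [x, y, z, w].
In Python, from workcell import sensors, get_image, env gives the robot as it stands. The module is installed in compiled form; this text tells all that it offers.
- The arm moves only by the tool move_arm, never from a script. Its argument "deltas" is a list of rows, each a list of 7 numbers: the turn, a rotation vector about the world's x, y, z normalised to -1 to 1, where 1 is 2 pi rad, then the shift along the world's x, y, z normalised to -1 to 1, where 1 is 500 mm, then the opening, from 0 (shut) to 1 (fully open). In form: [[rx, ry, rz, x, y, z, hand], ...]. A call has 1 to 12 rows; each row is the pose to reach, as a shift and turn from the pose commanded when the call began, turning the shorter way round; what a row does not reach only later rows make up. A row lasts 1/12 s, in which the tool goes at most 41.7 mm and 7.16 degrees, less where a joint would pass 70% of its speed; a pose out of reach is approached as far as the arm can. A call with a number of a shift or a turn outside -1 to 1 is refused whole. A call with a gripper value outside its range is refused whole. The fingers move at their own pace and stop on an object; "squeeze" is the grip in N (left out, the last holds). Time passes only in rows, so rows that repeat a pose let the fingers close. It gives the time, the measured TCP pose, the force, the opening and the grip force at its end, in the units of the state.
- sensors.get_state(): the state, without advancing time (a new reading comes with each control period).
- get_image(name): name is "scene" or "top" or "wrist"; returns a dict with "color" (384x512x3 uint8, blue, green, red), "intrinsics" (3x3 intrinsics, pixels), "distortion" ([k1, k2, p1, p2, k3] as OpenCV has them; the pictures are not rectified), "cam_to_world" (4x4, takes a point from camera to world coordinates). Camera axes: x right, y down, z forward; pixel columns grow to the right and rows downward; lengths in mm; the calibration is good to about 2 mm. A picture is of the moment at which its call begins. There is no depth.
- env.sign_off(): hands the job in; it is judged then, once.
The state is a dict: "t": time; "joint_pos": joint angles; "qvel": joint speeds; "effort": joint torques, N m; "tcp_pos": TCP position; "orientation": TCP orientation; "force": force on the tool from outside, world axes, zero at the start; "ft_torque": the same for the moment, N m; "opening": opening from 0.0 (shut) to 1.0 (fully open); "grip_force": force on a finger pad.
Only numpy, scipy, OpenCV 4.12 (cv2) and the standard library are available. Lean on these libraries where they do the work, as an engineer would, in place of code of your own. Each camera call takes 0.05 s, during which the arm holds its last target. There are 200 camera calls.

## Working session

There is one attempt and no reset: what is moved stays moved. The work goes in short steps, Python scripts to look and compute and a tool call to move; the robot and the scene stay as the last step left them, time stands still between calls to the robot, and variables do not carry over. Pictures are saved under pics/ and viewed, at most 10 in all, crops included, and the job is handed in when it is done.

Besides the shell and the picture viewer there is one more tool, called after "Call:" as name(argument=value, ...), one argument or row to a line, values as JSON. move_arm: Moves the arm, as the interface text tells. Scaled input: -1 to 1 covers 500 mm each way for a shift and 2 pi rad each way for a turn. Its arguments: {"type":"object","properties":{"deltas":{"type":"array"},"squeeze":{"type":"number"}},"required":["deltas"]}

```bash
mkdir -p pics
cat > h.py <<'E'
import numpy as np, cv2
def px2w(im, uv, z):
    K=np.array(im["intrinsics"],float); D=np.array(im["distortion"],float); T=np.array(im["cam_to_world"],float)
    n=cv2.undistortPoints(np.array(uv,float).reshape(-1,1,2),K,D).reshape(-1,2)
    d=np.c_[n,np.ones(len(n))]@T[:3,:3].T
    return T[:3,3]+d*((z-T[2,3])/d[:,2])[:,None]
E
python3 - <<'E'
from workcell import *
import cv2,pickle
for n in("top","scene"):
    im=get_image(n); cv2.imwrite(f"pics/{n}0.png",im["color"]); pickle.dump(im,open(f"{n}.pkl","wb"))
print(sensors.get_state())
E
```

```text
{'t': 0.1, 'joint_pos': array([ 1.30899982e+00,  4.23768001e-01,  1.63063093e+00,  5.95687938e-06,
        1.08864570e+00, -1.89760776e-02]), 'qvel': array([-2.24157680e-04, -2.31768364e-04, -1.86430952e-03,  2.10763843e-05,
       -1.52520042e-04, -2.93509788e-04]), 'effort': array([-1.98496700e-04, -5.58424652e+01, -2.82445461e+01, -7.80049049e-05,
        3.03356202e-03,  5.69754462e-06]), 'tcp_pos': array([150.10044207, 606.17362961, 230.61439124]), 'orientation': array([ 1.21113503e-01,  9.92638400e-01, -7.18475378e-04, -1.04196084e-04]), 'force': array([-0.564636  ,  0.12094339,  0.38105533]), 'ft_torque': array([-0.02702754,  0.02683192,  0.01238391]), 'grip_force': 0.0, 'opening': 1.0023456248851004}
```

View pics/top0.png

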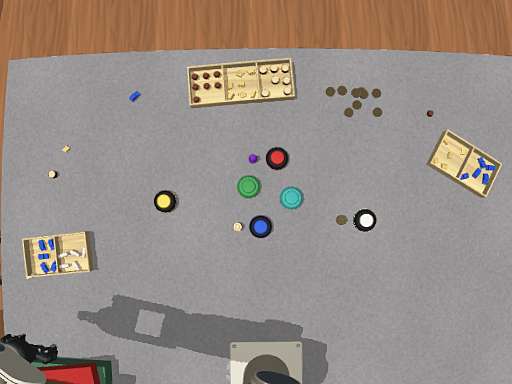

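View pics/scene0.png

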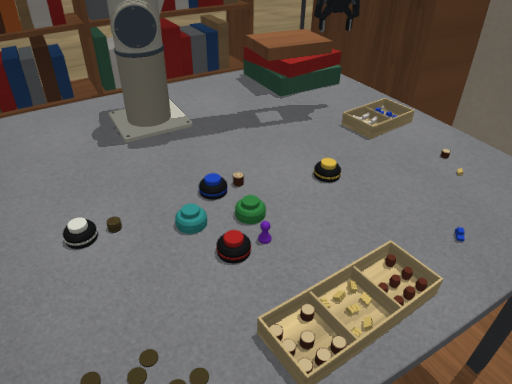

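The top view shows yellow at (165,201), red at (277,158), blue at (260,227) and white at (365,220). Green (248,187) and turquoise (291,198) are look-alikes. The purple pawn at (253,158) is just left (+y) of red, the log is by blue and the coins are by white, so red should be next. I'll confirm that in a crop and measure positions.

Run:
```python
import pickle,cv2,numpy as np
from h import px2w
im=pickle.load(open("top.pkl","rb")); c=im["color"]
cv2.imwrite("pics/crop.png",cv2.resize(c[130:250,140:390],None,fx=3.2,fy=3.2,interpolation=cv2.INTER_CUBIC))
sc=pickle.load(open("scene.pkl","rb"))
def cen(im,box,lo,hi):
    u0,v0,u1,v1=box
    m=cv2.inRange(cv2.cvtColor(im["color"][v0:v1,u0:u1],cv2.COLOR_BGR2HSV),lo,hi)
    n,l,s,ce=cv2.connectedComponentsWithStats(m); k=1+s[1:,4].argmax()
    return ce[k]+[u0,v0],s[k]
Y=((20,80,60),(35,255,255));R=((0,150,60),(8,255,255));P=((125,100,40),(155,255,255));G=((45,80,40),(75,255,255));T=((80,80,40),(98,255,255));B=((105,120,40),(125,255,255));W=((0,0,190),(180,40,255))
for n,bt,bs,r,z in(("yel",(145,180,185,220),(308,150,348,172),Y,41),("red",(262,142,295,175),(218,228,255,250),R,41),("pawn",(243,148,263,170),(255,215,275,247),P,25),("green",(235,172,262,202),None,G,41),("turq",(277,182,305,212),None,T,41),("blue",(247,212,275,242),(195,170,230,190),B,41),("white",(350,205,380,235),(62,215,98,237),W,41)):
    for i,b in((im,bt),(sc,bs)):
        if b: p,s=cen(i,b,*r); print(n,p.round(1),s,px2w(i,[p],z)[0].round(1))
```

```text
yel [163.3 200.7] [ 11  14  15  14 164] [531.8 298.   41. ]
yel [328.2 163.4] [ 13   7  16  13 164] [539.7 292.9  41. ]
red [276.9 157.1] [  8   9  14  14 149] [657.5 -37.8  41. ]
red [233.1 238.3] [  5   2  21  17 282] [663.9 -40.2  41. ]
pawn [252.6 158.3] [ 6  6  9  9 64] [656.3  33.9  25. ]
pawn [264.6 232.9] [  3   6  13  23 210] [665.6  30.1  25. ]
green [248.1 186.3] [  2   3  23  23 412] [572.   47.5  41. ]
turq [290.8 197.6] [  3   5  23  23 408] [537.7 -77.1  41. ]
blue [260.1 226.4] [  6   8  15  14 160] [454.5  13.6  41. ]
blue [212.3 179.5] [  9   3  18  14 197] [463.3  10.3  41. ]
white [366. 220.] [ 10   9  13  13 135] [ 469.7 -299.1   41. ]
white [ 76.5 223.1] [  6   3  18  12 156] [ 469.2 -299.7   41. ]
```

View pics/crop.png

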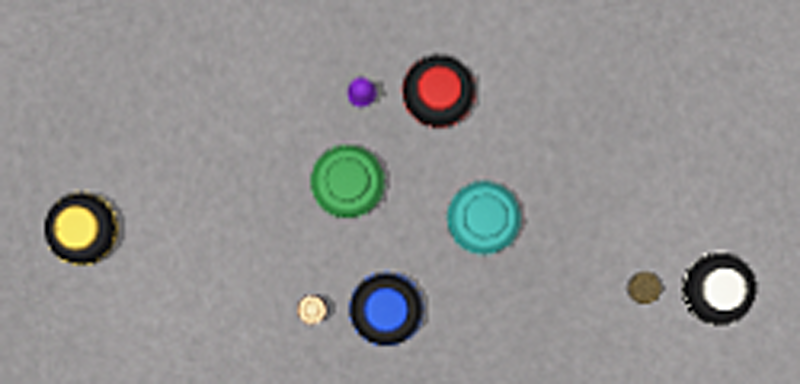

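The crop confirms it: the pawn (362,92 in the crop) stands 72 mm to the +y side of red (440,90), so I press yellow, then red. Next I shut the hand and go above yellow at (532, 298).

Call:
move_arm(
  deltas=[
    [0,0,0,0.764,-0.617,-0.16,0],
    [0,0,0,0.764,-0.617,-0.16,0],
    [0,0,0,0.764,-0.617,-0.16,0],
    [0,0,0,0.764,-0.617,-0.16,0],
    [0,0,0,0.764,-0.617,-0.16,0],
    [0,0,0,0.764,-0.617,-0.16,0],
    [0,0,0,0.764,-0.617,-0.16,0],
    [0,0,0,0.764,-0.617,-0.16,0],
    [0,0,0,0.764,-0.617,-0.16,0],
    [0,0,0,0.764,-0.617,-0.16,0],
    [0,0,0,0.764,-0.617,-0.16,0],
    [0,0,0,0.764,-0.617,-0.16,0],
  ],
  squeeze=20,
)

```text
t: 1.1
tcp_pos: [533.5, 296.3, 150.7]
orientation: [0.121, 0.993, -0.0, -0.0]
force: [-0.1, -0.0, 0.2]
opening: 0.003
grip_force: 0.0
```

Call:
move_arm(
  deltas=[
    [0,0,0,0,0,-0.06,0],
    [0,0,0,0,0,-0.12,0],
    [0,0,0,0,0,-0.18,0],
    [0,0,0,0,0,-0.18,0],
    [0,0,0,0,0,-0.18,0],
    [0,0,0,0,0,-0.18,0],
  ],
)

```text
t: 1.6
tcp_pos: [532.8, 298.7, 62.4]
orientation: [0.121, 0.993, 0.0, 0.0]
force: [-0.5, 0.1, 0.6]
opening: 0.004
grip_force: 0.0
```

Run:
```python
from workcell import *
import cv2,numpy as np
s=sensors.get_state(); print(s["tcp_pos"],s["force"])
a=get_image("wrist"); b=get_image("scene")
def proj(im,p):
    M=np.linalg.inv(im["cam_to_world"]); return cv2.projectPoints(np.array([p],float),cv2.Rodrigues(M[:3,:3])[0],M[:3,3],np.array(im["intrinsics"]),np.array(im["distortion"]))[0].ravel()
print(proj(a,s["tcp_pos"]),proj(a,[532,298,42]),proj(b,s["tcp_pos"]))
c=b["color"][90:210,250:410]
cv2.imwrite("pics/y1.png",np.hstack([cv2.resize(a["color"],(400,300)),cv2.resize(c,(400,300),interpolation=cv2.INTER_CUBIC)]))
```

```text
[532.7844678  298.65630987  62.37646226] [-0.51847375  0.06542539  0.59483996]
[249.84772811 245.3376752 ] [248.70539385 228.02353485] [329.26582935 154.20191726]
```

View pics/y1.png

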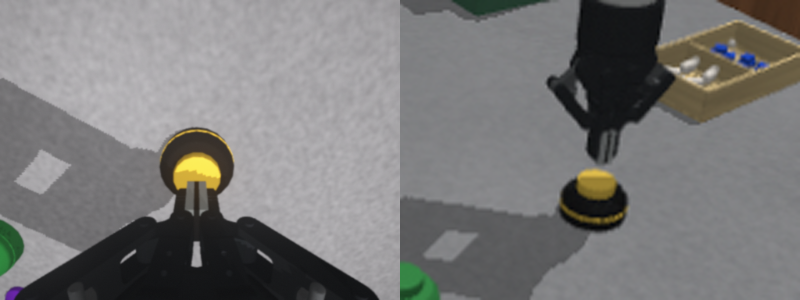

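The wrist view shows the shut fingertips over the yellow button at (197,175), and the scene view agrees to within about 3 mm. I'll nudge over and press gently.

Call:
move_arm(
  deltas=[
    [0,0,0,0.003,-0.005,-0.015,0],
    [0,0,0,0.003,-0.005,-0.03,0],
    [0,0,0,0.003,-0.005,-0.036,0],
    [0,0,0,0.003,-0.005,-0.039,0],
    [0,0,0,0.003,-0.005,-0.042,0],
    [0,0,0,0.003,-0.005,-0.045,0],
    [0,0,0,0.003,-0.005,-0.048,0],
    [0,0,0,0.003,-0.005,-0.05,0],
    [0,0,0,0.003,-0.005,-0.05,0],
    [0,0,0,0.003,-0.005,-0.05,0],
    [0,0,0,0.003,-0.005,-0.05,0],
    [0,0,0,0.003,-0.005,-0.05,0],
  ],
)

```text
t: 2.7
tcp_pos: [533.5, 295.5, 36.4]
orientation: [0.121, 0.993, -0.0, -0.0]
force: [-3.4, -1.4, 3.3]
opening: 0.002
grip_force: 2.1
```

Force is 3.3 N at z 36.4, so the travel is about 4.5 mm. I'll go 1 mm deeper to be sure, hold, then rise.

Call:
move_arm(
  deltas=[
    [0,0,0,0,0,-0.002,0],
    [0,0,0,0,0,-0.002,0],
    [0,0,0,0,0,-0.002,0],
    [0,0,0,0,0,-0.002,0],
  ],
)

```text
t: 3.03
tcp_pos: [533.6, 295.6, 35.3]
orientation: [0.121, 0.993, -0.0, -0.0]
force: [-2.7, -1.1, 5.0]
opening: -0.003
grip_force: 2.5
```

Call:
move_arm(
  deltas=[
    [0,0,0,0,0,0.004,0],
    [0,0,0,0,0,0.01,0],
    [0,0,0,0,0,0.016,0],
    [0,0,0,0,0,0.04,0],
    [0,0,0,0,0,0.1,0],
    [0,0,0,0,0,0.16,0],
    [0,0,0,0,0,0.22,0],
    [0,0,0,0,0,0.23,0],
    [0,0,0,0,0,0.23,0],
  ],
)

```text
t: 3.78
tcp_pos: [535.8, 296.8, 153.9]
orientation: [0.121, 0.993, 0.002, 0.003]
force: [-0.5, 0.4, -0.0]
opening: -0.001
grip_force: 0.0
```

Yellow was pressed at 5 N. Now I go over red at (659, -38).

Call:
move_arm(
  deltas=[
    [0,0,0,0.251,-0.667,0,0],
    [0,0,0,0.251,-0.667,0,0],
    [0,0,0,0.251,-0.667,0,0],
    [0,0,0,0.251,-0.667,0,0],
    [0,0,0,0.251,-0.667,0,0],
    [0,0,0,0.251,-0.667,0,0],
    [0,0,0,0.251,-0.667,0,0],
    [0,0,0,0.251,-0.667,0,0],
    [0,0,0,0.251,-0.667,0,0],
    [0,0,0,0.251,-0.667,0,0],
    [0,0,0,0.251,-0.667,0,0],
    [0,0,0,0.251,-0.667,0,0],
  ],
)

```text
t: 4.78
tcp_pos: [658.3, -37.3, 149.1]
orientation: [0.121, 0.993, 0.0, -0.001]
force: [0.1, 0.5, -0.2]
opening: 0.003
grip_force: 0.0
```

Call:
move_arm(
  deltas=[
    [0,0,0,0,0,-0.06,0],
    [0,0,0,0,0,-0.12,0],
    [0,0,0,0,0,-0.176,0],
    [0,0,0,0,0,-0.176,0],
    [0,0,0,0,0,-0.176,0],
    [0,0,0,0,0,-0.176,0],
  ],
)

```text
t: 5.28
tcp_pos: [659.8, -36.8, 63.5]
orientation: [0.12, 0.993, 0.0, 0.001]
force: [-0.2, 0.7, 0.1]
opening: -0.001
grip_force: 0.0
```

Run:
```python
from workcell import *
import cv2,numpy as np
s=sensors.get_state(); print(s["tcp_pos"],s["force"])
a=get_image("wrist"); b=get_image("scene"); t=get_image("top")["color"]
# any shift of yellow since the start
import pickle; t0=pickle.load(open("top.pkl","rb"))["color"]
f=lambda i:cv2.moments(cv2.inRange(cv2.cvtColor(i[180:220,145:185],cv2.COLOR_BGR2HSV),(20,80,60),(35,255,255)))
for i in(t0,t): m=f(i); print(m["m10"]/m["m00"],m["m01"]/m["m00"])
cv2.imwrite("pics/r1.png",np.hstack([cv2.resize(a["color"],(400,300)),cv2.resize(b["color"][155:275,155:315],(400,300),interpolation=cv2.INTER_CUBIC)]))
```

```text
[659.82510422 -36.79823781  63.4628338 ] [-0.20238714  0.65556153  0.10760674]
19.36082474226804 21.149484536082475
19.36082474226804 21.149484536082475
```

View pics/r1.png

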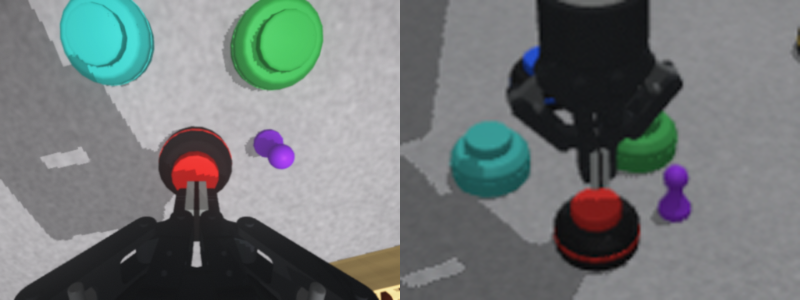

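The fingertips are centred over the red button at (195,175) in the wrist view. The pawn is clear, and yellow has not moved. Now I press red.

Call:
move_arm(
  deltas=[
    [0,0,0,0,-0.003,-0.015,0],
    [0,0,0,0,-0.003,-0.03,0],
    [0,0,0,0,-0.003,-0.036,0],
    [0,0,0,0,-0.003,-0.04,0],
    [0,0,0,0,-0.003,-0.043,0],
    [0,0,0,0,-0.003,-0.046,0],
    [0,0,0,0,-0.003,-0.049,0],
    [0,0,0,0,-0.003,-0.052,0],
    [0,0,0,0,-0.003,-0.052,0],
    [0,0,0,0,-0.003,-0.052,0],
    [0,0,0,0,-0.003,-0.052,0],
    [0,0,0,0,-0.003,-0.052,0],
  ],
)

```text
t: 6.43
tcp_pos: [659.0, -39.4, 36.4]
orientation: [0.121, 0.993, -0.0, -0.0]
force: [-4.3, 0.1, 4.3]
opening: 0.001
grip_force: 2.1
```

Call:
move_arm(
  deltas=[
    [0,0,0,0,0,-0.002,0],
    [0,0,0,0,0,-0.002,0],
    [0,0,0,0,0,-0.002,0],
    [0,0,0,0,0,-0.002,0],
  ],
)

```text
t: 6.77
tcp_pos: [659.2, -39.3, 35.4]
orientation: [0.121, 0.993, -0.0, -0.0]
force: [-3.2, -0.7, 4.7]
opening: -0.003
grip_force: 2.5
```

Call:
move_arm(
  deltas=[
    [0,0,0,0,0,0.004,0],
    [0,0,0,0,0,0.01,0],
    [0,0,0,0,0,0.016,0],
    [0,0,0,0,0,0.04,0],
    [0,0,0,0,0,0.1,0],
    [0,0,0,0,0,0.16,0],
    [0,0,0,0,0,0.22,0],
    [0,0,0,0,0,0.28,0],
    [0,0,0,0,0,0.3,0],
    [0,0,0,0,0,0.3,0],
    [0,0,0,0,0,0.3,0],
    [0,0,0,0,0,0.3,0],
  ],
)

```text
t: 7.77
tcp_pos: [658.2, -39.2, 183.8]
orientation: [0.121, 0.993, -0.0, -0.001]
force: [-0.4, -0.3, -0.6]
opening: 0.0
grip_force: 0.0
```

Run:
```python
from workcell import *
import cv2,numpy as np
a=get_image("wrist"); b=get_image("scene")
cv2.imwrite("pics/end.png",np.hstack([cv2.resize(a["color"],(400,300)),cv2.resize(b["color"],(400,300))]))
```

```text
(no output)
```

View pics/end.png

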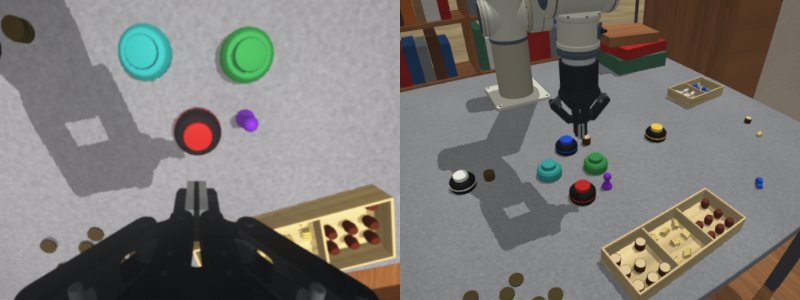

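The red button at (197,135) is up, the pawn at (247,121) is standing, and the hand is clear. Everything is in place, so I'll hand in.

```bash
python3 -c "
from workcell import env; print(env.sign_off())"
```

```text
the job is handed in; nothing more can be done
None
```

I pressed the yellow button and then the red one (the pawn's buzzer) at about 5 N each and let both come up; the hand ended clear of everything and the job is handed in, though sign-off returned no verdict.

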